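# Close up the candle test box and zero its hours dial

## Task

A fresh candle has been loaded into the wooden test box for the next burn test. Close the box up: push the tray fully home without knocking the candle over, then lower the glazed lid gently until it is fully shut, then swing the steel clamp over and fully down onto the lid. Also turn the hours dial back to its zero stop, and leave the other things on the counter where they stand.

Things in the scene. Friction and masses are not known exactly. Their poses are not given: they have to be found in the camera images.
- box: pale wooden test box fixed to the counter, 180 mm (its x) by 130 mm (its y), walls 8 mm thick and 100 mm high, open at the front (its -x side) and on top. Origin at the centre of its underside, z up. The tray slides out of the front, the lid is hinged along the back (+x) top edge, the clamp is on the -y side wall
- tray (a joint): how far the tray stands out of the box along the box's -x, m: 0 = fully home, at most 0.125. Moves with about 2 N and stays where it is left
- tray_front (a point): centre of the outer face of the tray's wooden front panel. The panel is 130 mm wide, 12 mm thick, from 13 to 63 mm above the counter, and has no handle; when home its outer face is 102 mm in front (-x) of the box's origin. The tray floor is 16 mm above the counter, with a rim 20 mm high. Axes as the box
- lid (a joint): opening angle of the lid, rad: 0 = shut and level, up to 1.5. Stiff hinge: it stays at any angle; needs about 3 N at its front edge
- lid_hinge (a point): middle of the lid's hinge line, on the box's back top edge, 90 mm behind (+x) the box's origin and 100 mm above the counter; the hinge line runs along the box's y
- lid_edge (a point): middle of the lid's front top edge, moving with the lid; 192 mm from the hinge along the lid, on its outer (upper) face, 12 mm above the hinge when shut. The lid is a flat 130 mm wide, 12 mm thick wooden frame with two clear solid panes; at its front edge a lip 12 mm thick hangs 34 mm below the hinge level when shut. z is the normal of the lid's outer face, -x points from the hinge to the edge
- clamp (a joint): angle of the clamp arm, rad: 0 = fully down, lying level across the middle of the shut lid; it stands up at about 1.6 and opens to 1.8. Light friction, stays where it is left
- clamp_hinge (a point): pivot of the clamp, 83 mm to the -y side of the box's origin, 95 mm above the counter; the pivot axis runs along the box's x
- clamp_end (a point): middle of the outer (upper when down) face of the clamp's black rubber pad, moving with the clamp; 77.5 mm along the arm (arm's y) from the pivot and 29 mm off it (arm's z). The pad is 40 mm (x) by 45 mm along the arm by 10 mm thick; the steel arm is 18 mm wide
- candle: candle in a black jar with a paper label, 66 mm diameter, 70 mm tall, 0.2 to 0.4 kg, standing loose in the tray; origin at the centre of its underside. It sticks out in front of the box until the tray is home
- dial (a joint): angle of the hours dial, rad: 0 = its zero stop; grows clockwise seen from above, so it is turned back counter-clockwise; at zero the white line on top of the knob's bar points at the thick first tick, in the middle of the unit's -x edge
- dial_grip (a point): on the axis of the dial knob, at the height to grip it. The knob's bar grip is 53 mm long (along this point's x), 14 mm wide (y) and 32 mm high, its top 7 mm above this point; it stands on a 100 x 100 mm aluminium unit 30 mm high, fixed to the counter
- dial_unit: the aluminium unit, 100 x 100 x 30 mm, that carries the dial at its middle; origin at the centre of its underside
- bottle_rack: small fixed wooden crate of four bottles, 110 (x) x 85 (y) mm, 140 mm tall; origin at the centre of its underside
- bottle_a: amber glass spray bottle with a white nozzle, 52 mm diameter, 140 mm tall; origin at the centre of its underside. Bystander, to be left alone
- tin_a: low round black candle tin with a metal lid, 64 mm diameter, 46 mm tall; origin at the centre of its underside. Bystander, to be left alone
- bottle_b: amber glass spray bottle with a white nozzle, 52 mm diameter, 140 mm tall; origin at the centre of its underside. Bystander, to be left alone
- tin_b: low round black candle tin with a metal lid, 64 mm diameter, 46 mm tall; origin at the centre of its underside. Bystander, to be left alone
- bottle_c: amber glass spray bottle with a white nozzle, 52 mm diameter, 140 mm tall; origin at the centre of its underside. Bystander, to be left alone
- snuffer: dark steel candle snuffer lying flat, about 170 mm long (x), 20 mm thick; origin under its middle. Bystander, to be left alone
There are look-alikes about, which are no part of the job. Leave any green or turquoise look-alike of the dial_unit alone.

How it is judged:
By the outcome, as a careful person would: the job done as asked, in the order asked, and still so for the second after the job is handed in, with the robot touching nothing.
It also fails if it takes over 72 s, if anything falls off the work surface, if the arm or the gripper's body presses on something with over 40 N, if the wrist force passes 120 N, or if a joint passes its speed limit or range.

## Robot

A 6-joint arm with a two-finger parallel gripper is mounted at the origin on the work surface. World frame = base frame: x ahead of the robot, y to its left, z up, the work surface at z = 0. Lengths are in mm, angles in rad, forces in N, time in s.
With the tool pointing down it reaches from about 400 to 825 mm from the base axis. Payload 7 kg.
Tool frame: the origin (TCP) lies at the very end of the fingers, on their centre line; the grasp point (between the pads) lies 19 mm behind it; z points along the fingers, y is the line along which they close (so a half turn about z gives the same grasp; the last joint's range is limited). The gripper opens to 88 mm and grips with 3 to 60 N. Pads are 19 mm wide; open, the fingers measure 130 mm over their backs; the gripper's body (78 mm by 193 mm) begins 47 mm behind the grasp point.
Start: joints at [1.577, 0.359, 0.012, 0, -1.224, -0.288], TCP at [187.717, 648.35, 226.561] pointing down, gripper open.
Joint ranges: [-3.07, 3.07], [-1.43, 2.12], [-1.02, 1.25], [-3.03, 1.67], [-3.05, -0], [-3.03, 3.03]. Speed limits (rad/s): [2.39, 2.39, 3.01, 3.14, 3.14, 3.14].

## Interface

Orientations are given as a unit quaternion [x, y, z, w].
In Python, from plant import bot gives the robot as it stands. Calls block until the motion is done:
- bot.move_ptp(position, orientation): joint-space move of the TCP to a pose.
- bot.line_to(position, velocity=150, ori=None): straight line of the TCP; ori=None keeps the orientation; velocity is the mean speed in mm/s.
- bot.move_joints(angles): joint-space move.
- bot.move_gripper(opening, force=None): finger opening in mm; force is the grip in N (None keeps the last); returns when the fingers have stopped.
- bot.pause(seconds).
- bot.solve_ik(position, orientation): joint angles nearest the present ones, or None.
- bot.read_state(): the state.
- bot.camera(name): name is "scene" or "top"; returns the picture (480x640x3 uint8, red, green, blue); there is no depth.
- bot.get_calibration(name): a dict with "fx", "fy", "cx", "cy" (pixels), "distortion" ([k1, k2, p1, p2, k3] as OpenCV has them; the pictures are not rectified), "view" (4x4, takes a point from world to camera coordinates). Camera axes: x right, y up, looking along -z (the intrinsics and any distortion apply to the point x, -y, -z); pixel columns grow to the right and rows downward; lengths in mm; the calibration is good to about 2 mm. A picture is of the moment at which its call begins. get_calibration takes no time and is no camera call.
A pose or a line that the arm cannot do raises bot.Unreachable and nothing moves.
- bot.close_job(): hands the job in; it is judged then, once.
The state is a dict: "t": time; "joint_pos": joint angles; "qvel": joint speeds; "tau": joint torques, N m; "tcp_pos": TCP position; "eef_rot": TCP orientation; "contact_force": force on the tool from outside, world axes, zero at the start; "moment": the same for the moment, N m; "width": finger opening in mm; "finger_force": force on a finger pad.
Only numpy, scipy, OpenCV 4.12 (cv2) and the standard library are available. Lean on these libraries where they do the work, as an engineer would, in place of code of your own. Each camera call takes 0.05 s, during which the arm holds its last target. There are 200 camera calls.

## Working session

There is one attempt and no reset: what is moved stays moved. The work goes in short steps, each a Python script; the robot and the scene stay as the last script left them, time stands still between calls to the robot, and variables do not carry over. Pictures are saved under pics/ and viewed, at most 10 in all, crops included, and the job is handed in when it is done.

```bash
ls; mkdir -p pics
python3 - <<'E'
from plant import bot
import cv2,numpy as np
for n in("scene","top"):
    im=bot.camera(n); cv2.imwrite(f"pics/{n}0.png",im[...,::-1])
    c=bot.get_calibration(n); print(n,c)
s=bot.read_state();print(s)
E
```

```text
pics
scene {'fx': 433.56915750226636, 'fy': 433.56915750226636, 'cx': 316.9777505927058, 'cy': 239.77607744956487, 'distortion': array([-0.10314534,  0.        ,  0.        ,  0.        ,  0.        ]), 'view': array([[ 3.59827147e-01,  9.33006859e-01,  4.75667691e-03,
        -2.03312161e+02],
       [-7.81231385e-01,  2.98497719e-01,  5.48248698e-01,
         3.68161359e+02],
       [ 5.10099938e-01, -2.00990830e-01,  8.36301823e-01,
        -1.38497349e+03],
       [ 0.00000000e+00,  0.00000000e+00,  0.00000000e+00,
         1.00000000e+00]])}
top {'fx': 594.7062889198053, 'fy': 594.7062889198053, 'cx': 319.01550884680097, 'cy': 242.36527994338155, 'distortion': array([-0.01929563,  0.        ,  0.        ,  0.        ,  0.        ]), 'view': array([[-4.84334994e-03, -9.99819593e-01, -1.83663807e-02,
         7.80170938e-01],
       [ 9.82640217e-01, -8.16479932e-03,  1.85341683e-01,
        -5.24691442e+02],
       [-1.85458203e-01, -1.71498697e-02,  9.82502487e-01,
        -1.18301452e+03],
       [ 0.00000000e+00,  0.00000000e+00,  0.00000000e+00,
         1.00000000e+00]])}
{'t': 0.1, 'joint_pos': array([ 1.57709513e+00,  3.59302250e-01,  1.11584456e-02, -2.93799650e-04,
       -1.22408656e+00, -2.88096486e-01]), 'qvel': array([ 0.00060465, -0.00087741,  0.0021505 ,  0.00130404,  0.0011601 ,
       -0.00365274]), 'tau': array([-1.48266099e-03, -5.84166527e+01,  2.93747878e+01,  7.01554790e+00,
        1.00657847e-02, -5.52878294e-05]), 'tcp_pos': array([187.61793413, 647.95605241, 225.73090818]), 'eef_rot': array([ 9.90082880e-01, -1.40482589e-01, -3.14662234e-05,  7.29524343e-04]), 'contact_force': array([0.45495088, 0.26162863, 0.06066323]), 'moment': array([-0.00330702, -0.01131022,  0.03258926]), 'finger_force': 0.0, 'width': 87.95593638528126}
```

View pics/scene0.png

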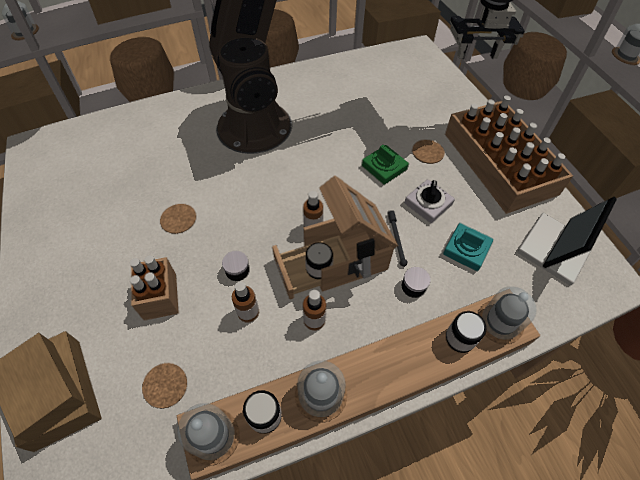

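View pics/top0.png

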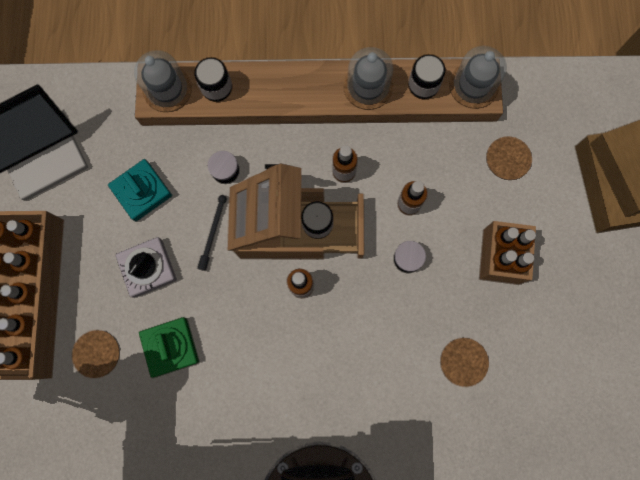

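Scene picture: the box is at about (345,240) with its tray pulled out to the left and the candle at (319,258), and the clamp stands up at (362,260). The top picture shows the box at (295,220), the tray front at (361,225) and the clamp pad at (275,170).

Candidates for the dial in the top picture: aluminium unit (146,266), turquoise (140,190), green (168,348). I choose the aluminium one at (146,266). Nothing else looks like the box or the candle in the tray; the jars on the board at (212,75) and (428,72) aren't in the tray.

```bash
cat > h.py <<'E'
import cv2,numpy as np
from plant import bot
def cal(n):
    c=bot.get_calibration(n); K=np.array([[c['fx'],0,c['cx']],[0,c['fy'],c['cy']],[0,0,1.]])
    V=c['view'].copy(); V[1:3]*=-1   # to OpenCV axes
    return K,c['distortion'],V[:3,:3],V[:3,3]
def ray(n,uv):
    K,d,R,t=cal(n)
    p=cv2.undistortPoints(np.array(uv,float).reshape(-1,1,2),K,d)[:,0]
    v=np.c_[p,np.ones(len(p))]@R
    return -R.T@t,v
def onz(n,uv,z):
    o,v=ray(n,uv); return o+v*((z-o[2])/v[:,2])[:,None]
def proj(n,P):
    K,d,R,t=cal(n); return cv2.projectPoints(np.array(P,float).reshape(-1,1,3),cv2.Rodrigues(R)[0],t,K,d)[0][:,0]
def tri(uv_s,uv_t):
    o1,v1=ray('scene',uv_s);o2,v2=ray('top',uv_t);out=[]
    for a,b in zip(v1,v2):
        k=np.linalg.lstsq(np.c_[a,-b],o2-o1,rcond=None)[0]
        p,q=o1+k[0]*a,o2+k[1]*b; out.append(np.r_[(p+q)/2,np.linalg.norm(p-q)])
    return np.array(out)
E
python3 - <<'E'
import cv2,numpy as np
t=cv2.imread('pics/top0.png');s=cv2.imread('pics/scene0.png')
a=cv2.resize(t[150:280,215:375],None,fx=5,fy=5,interpolation=cv2.INTER_CUBIC)[:600]
cv2.imwrite('pics/c1.png',t[155:275,215:375].repeat(5,0).repeat(5,1))
cv2.imwrite('pics/c2.png',s[170:305,265:415].repeat(4,0).repeat(4,1))
d=t[230:305,105:190].repeat(7,0).repeat(7,1); cv2.imwrite('pics/c3.png',d)
E
```

```text
(no output)
```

View pics/c1.png

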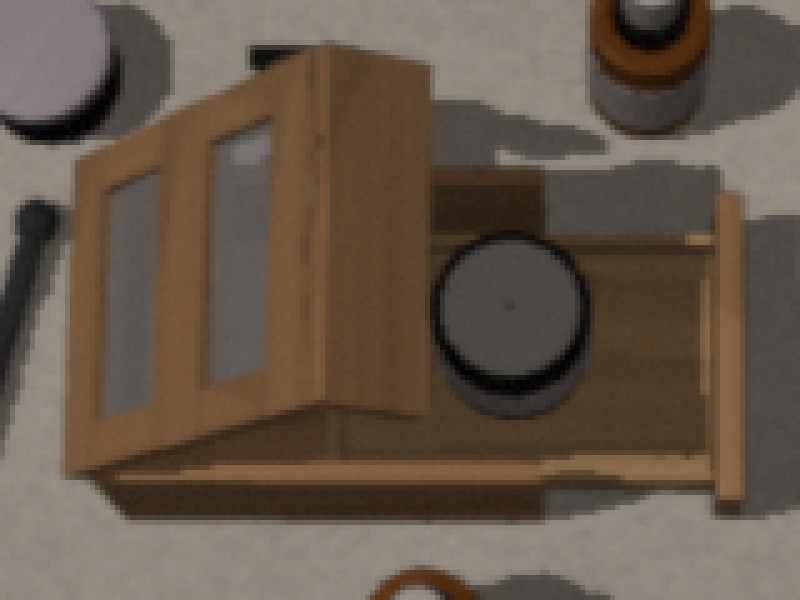

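View pics/c2.png

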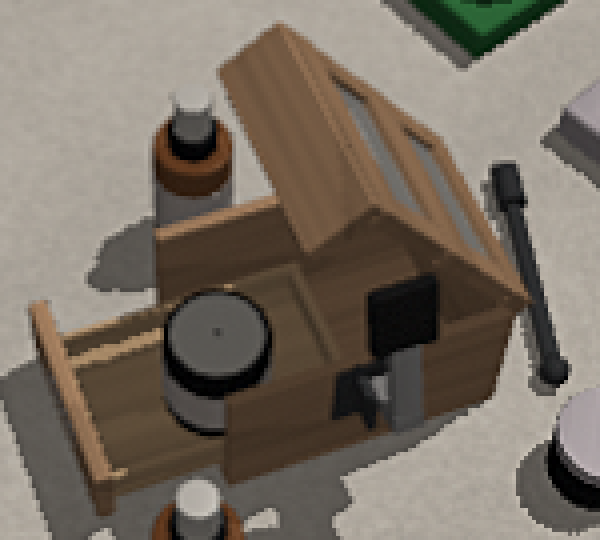

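View pics/c3.png

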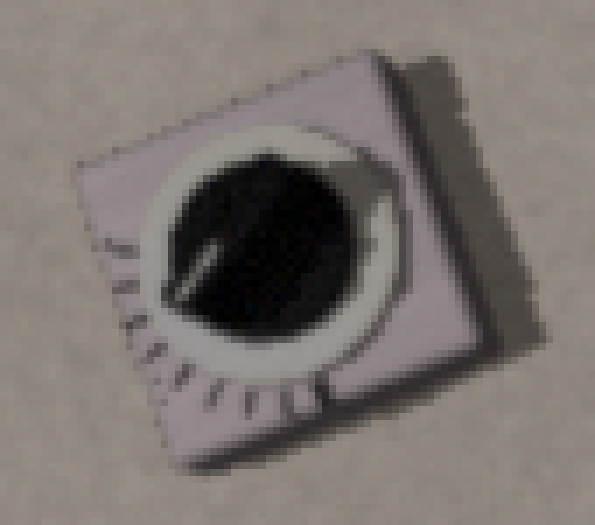

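Crops: c1 (top) shows the tray panel's outer top edge from (743,195) to (743,500) and the lid's edge corners at (330,44) and (325,403). c2 (scene) shows the lid's edge corners at (283,25) and (375,207) and the black pad at (405,313). c3 confirms the grey aluminium dial with its thick tick at (322,388) and the white line ending at (170,300). The choice holds.

Run:
```python
from h import *
np.set_printoptions(precision=1,suppress=True)
T=lambda *p:np.array(p,float)/5+[215-.4,155-.4]
S=lambda *p:np.array(p,float)/4+[265-.4,170-.4]
D=lambda *p:np.array(p,float)/7+[105-.4,230-.4]
print('campos',ray('top',[[0,0]])[0],ray('scene',[[0,0]])[0])
print('traypanel z63',onz('top',T([743,195],[743,500]),63), onz('scene',S([33,303],[97,478]),63))
print('wall far front, near wall z100',onz('top',T([545,168],[545,484],[130,484]),100))
print('wall near bottom z0',onz('top',T([128,518],[543,518]),0))
print('scene wallfront near-cam top z100',onz('scene',S([226,393],[156,234]),100))
print('scene wall bottom z0',onz('scene',S([228,483],[490,403]),0))
print('lid edge tri',tri(S([375,207],[283,25]),T([330,44],[325,403])))
print('lid hinge', onz('top',T([75,160],[65,475]),110), onz('scene',S([529,298]),110))
u=onz('top',D([77,165],[372,52],[480,350],[180,465]),30);print('dial unit',u,u.mean(0),np.linalg.norm(np.diff(u,axis=0),axis=1))
c=u.mean(0)
tick=onz('top',D([322,388]),30)[0]; tip=onz('top',D([170,303],[213,245]),62+0); print('tick',tick,'line',tip)
f=lambda d:np.arctan2(d[1],d[0])
e=(u[2]+u[3])/2-c; l=tip[0]-tip[1]
print('az edge,tick,line,tip',f(e),f(tick-c),f(l),f(tip[0]-c))
# candle top circle z=86 
print('candle',onz('top',T([512,312]),16+70), onz('scene',S([217,340]),86))
print('pad',onz('scene',S([405,313]),150))
im=bot.camera('top')
for n,px,z in(('bottle top',(300,279),140),('bottle mid',(345,155),140),('b',(414,188),140),('tin',(409,256),46),('tin',(224,166),46),('rack',(514,246),140),('snuf',(220,200),10),('snuf2',(204,265),10),('turq',(140,188),30),('green',(168,346),30)): print(n,onz('top',[px],z))
```

```text
campos [ 296.2  -23.8 1259.6] [1067.3 -198.6  957.4]
traypanel z63 [[624.4 -95.2  63. ]
 [495.9 -92.8  63. ]] [[498.4 -90.4  63. ]
 [625.1 -92.8  63. ]]
wall far front, near wall z100 [[626.3 -13.3 100. ]
 [496.8 -12.5 100. ]
 [498.1 152.2 100. ]]
wall near bottom z0 [[500.7 167.9   0. ]
 [499.3 -10.6   0. ]]
scene wallfront near-cam top z100 [[618.7 -11.2 100. ]
 [501.4 -10.5 100. ]]
scene wall bottom z0 [[625.9 -11.3   0. ]
 [633.1 164.2   0. ]]
lid edge tri [[628.1  61.7 256.6   1.9]
 [499.6  63.9 255.5   4.5]]
lid hinge [[628.7 175.5 110. ]
 [500.2 176.4 110. ]] [[628.1 174.8 110. ]]
dial unit [[508.6 428.2  30. ]
 [542.6 339.8  30. ]
 [451.6 303.2  30. ]
 [417.7 391.8  30. ]] [480.1 365.8  30. ] [94.7 98.2 94.9]
tick [440.4 350.2  30. ] line [[461.9 386.5  62. ]
 [479.  374.7  62. ]]
az edge,tick,line,tip -2.760285884805992 -2.768968425622521 2.536454078532938 2.2903556514735923
candle [[570.    0.5  86. ]] [[576.2  -0.   86. ]]
pad [[633.1  88.4 150. ]]
bottle top [[437.2  32.1 140. ]]
bottle mid [[682.2 -56.3 140. ]]
b [[ 613.6 -189.6  140. ]]
tin [[ 495.1 -188.1   46. ]]
tin [[693.  199.6  46. ]]
rack [[ 497.4 -375.9  140. ]]
snuf [[627.7 213.1  10. ]]
snuf2 [[485.  243.6  10. ]]
turq [[650.9 383.4  30. ]]
green [[314.6 308.4  30. ]]
```

```bash
cat >> h.py <<'E'
from scipy.spatial.transform import Rotation as Rn
def down(phi,lean=0):
    "tool down; phi = azimuth of tool x"
    return (Rn.from_euler('z',phi)*Rn.from_quat([1,0,0,0])).as_quat()
def F(): return bot.read_state()['contact_force']
E
python3 - <<'E'
from h import *
np.set_printoptions(precision=2,suppress=True)
print('pad top view z178,195',onz('top',[[270,166]],178),onz('top',[[270,166]],195))
piv=np.array([646.,80.,95])
for th in(1.0,1.2,1.4,1.6,1.75):
    P=[]
    for y in(55,100):
        for dx in(-20,20):
            h=y*np.cos(th)-29*np.sin(th); P.append([piv[0]-h,piv[1]+dx,95+y*np.sin(th)+29*np.cos(th)])
    print(th,((proj('scene',P)-[265,170])*4).round().tolist(),((proj('top',P)-[215,155])*5).round().tolist())
im=cv2.imread('pics/top0.png');g=cv2.cvtColor(im,cv2.COLOR_BGR2GRAY)
print(g[258:276,126:146])
q=bot.read_state()['joint_pos']
for n,p,phi in(('pre',[480,-110,380],np.pi/2),('pre',[480,-110,380],-np.pi/2),('push',[555,-110,45],np.pi/2),('clamp',[670,80,170],0),('clamp',[670,80,170],np.pi),('dial',[480,366,36],2.4),('dial',[480,366,36],2.4-np.pi),('dialend',[480,366,36],3.6),('dialend',[480,366,36],3.6-np.pi)):
    print(n,phi,bot.solve_ik(p,down(phi)))
E
```

```text
pad top view z178,195 [[648.84  87.56 178.  ]] [[643.3   85.81 195.  ]]
1.0 [[363.0, 332.0], [430.0, 309.0], [350.0, 258.0], [418.0, 236.0]] [[351.0, 91.0], [248.0, 93.0], [343.0, 124.0], [236.0, 125.0]]
1.2 [[372.0, 350.0], [439.0, 327.0], [366.0, 284.0], [435.0, 261.0]] [[352.0, 61.0], [249.0, 62.0], [343.0, 68.0], [236.0, 69.0]]
1.4 [[381.0, 371.0], [448.0, 348.0], [382.0, 316.0], [452.0, 292.0]] [[352.0, 33.0], [250.0, 34.0], [343.0, 15.0], [237.0, 16.0]]
1.6 [[389.0, 393.0], [456.0, 369.0], [398.0, 351.0], [468.0, 328.0]] [[353.0, 9.0], [251.0, 10.0], [345.0, -33.0], [239.0, -32.0]]
1.75 [[394.0, 409.0], [461.0, 386.0], [408.0, 380.0], [479.0, 356.0]] [[354.0, -5.0], [253.0, -4.0], [346.0, -64.0], [241.0, -63.0]]
[[141 149 149 149 142 102  41  15  18  14  16   7  12  15  12   9  13  10
    7   4]
 [145 150 150 147 129  57  18  11  19  14   8   3  14  13  17  16  13  12
    2   6]
 [149 150 149 142 105  38  16  19  16  14  14   8  14  13  16  16   7   5
    1   0]
 [149 151 149 132  66  23  13  14  16  10   9  12  13  13  15  16   7   6
    3   4]
 [150 150 143 104  39  20  17  1
[... 975 characters left out ...]
8
    8   7]
 [141 148 140 117  84  50  33  13   5   6   1   5   3   1   8   4  11   8
    3  17]
 [124 147 150 147 139 103  85  60  32   9   2   1   4   3   1   7  11   7
   11  16]]
pre 1.5707963267948966 [ 2.52 -1.38 -0.1   0.   -2.84  0.63]
pre -1.5707963267948966 [ 0.17 -0.01 -0.1   0.   -1.48 -0.17]
push 1.5707963267948966 [ 0.15  0.36 -0.45  0.   -0.75  2.99]
clamp 0 [ 0.41  0.4  -0.07  0.   -1.11  1.16]
clamp 3.141592653589793 [ 0.41  0.4  -0.07  0.   -1.11 -1.98]
dial 2.4 [ 0.97  0.43 -0.37  0.   -0.77  3.  ]
dial -0.7415926535897932 [ 0.97  0.43 -0.37  0.   -0.77 -0.15]
dialend 3.6 [ 0.97  0.43 -0.37  0.   -0.77 -2.09]
dialend 0.458407346410207 [ 0.97  0.43 -0.37  0.   -0.77  1.05]
```

Run:
```python
from h import *
np.set_printoptions(precision=2,suppress=True)
o=down(-np.pi/2)
p=bot.read_state()['tcp_pos']
bot.line_to([p[0],p[1],380],300)
bot.move_ptp([480,-112,380],o)
bot.move_gripper(0,20)
bot.line_to([556,-112,200],300); 
f0=F(); print(bot.read_state()['t'],bot.read_state()['width'],f0)
bot.line_to([556,-115,46],150); print(F()-f0)
bot.line_to([556,-60,46],35); print(F()-f0)
y=-60
while y<-14:
    y+=3; bot.line_to([556,y,46],25); f=F()-f0; print(y,f)
    if f[1]<-9: break
print(bot.read_state()['t'],bot.read_state()['tcp_pos'])
cv2.imwrite('pics/t1.png',bot.camera('top')[...,::-1])
```

```text
5.9 0.3615543916063563 [0.1  0.49 0.94]
[-0.38 -0.57 -1.19]
[-0.38 -0.43 -0.74]
-57 [-0.52 -0.93 -1.06]
-54 [-0.4  -0.84 -1.04]
-51 [-0.33 -1.58 -1.56]
-48 [ 0.33 -0.93 -0.63]
-45 [ 0.03 -0.77 -1.42]
-42 [ 0.38 -0.01 -1.4 ]
-39 [-0.14 -0.95 -1.22]
-36 [ 0.39 -0.43 -0.94]
-33 [  2.36 -10.05  -2.42]
11.2 [555.93 -34.25  46.04]
```

Run:
```python
from h import *
np.set_printoptions(precision=2,suppress=True)
o=down(-np.pi/2)
bot.line_to([556,-31.5,46],20);bot.pause(.2);print(F(),bot.read_state()['tcp_pos'])
bot.line_to([556,-60,46],100); bot.line_to([556,-60,300],250)
hy,hz=168,100
def C(th,r=176,k=12): return np.array([563,hy-r*np.cos(th)+k*np.sin(th),hz+r*np.sin(th)+k*np.cos(th)])
n=lambda th:np.array([0,np.sin(th),np.cos(th)])
th=0.95
s=C(th)+[0,9.5,0]+25*n(th)
bot.line_to([563,-20,340],300); bot.line_to(s,200); f0=F(); print(s,bot.read_state()['t'])
first=None
while th>0.1:
    bot.line_to(C(th)+[0,9.5,0],60); f=F()-f0; print(round(th,2),f)
    if np.linalg.norm(f)>20: break
    th-=.07
print(bot.read_state()['t'])
a=bot.camera('top')[150:290,205:385];cv2.imwrite('pics/t2.png',a[...,::-1].repeat(4,0).repeat(4,1))
```

```text
[  4.45 -17.93  -0.68] [555.91 -34.06  46.07]
[563.   105.22 264.68] 14.525
0.95 [-0.99  0.92  0.6 ]
0.88 [ 0.46  0.9  -0.31]
0.81 [0.17 1.94 0.09]
0.74 [ 0.11  0.64 -1.37]
0.67 [-0.39  1.17 -0.32]
0.6 [-0.07  0.25  0.28]
0.53 [-0.69  0.88  0.17]
0.46 [-0.71  0.86 -0.43]
0.39 [ 0.22  1.42 -0.89]
0.32 [-0.19  1.75 -0.88]
0.25 [ 0.31  0.51 -1.01]
0.18 [ 1.05  0.45 -0.89]
0.11 [ 0.17  1.24 -0.66]
19.3917
```

View pics/t2.png

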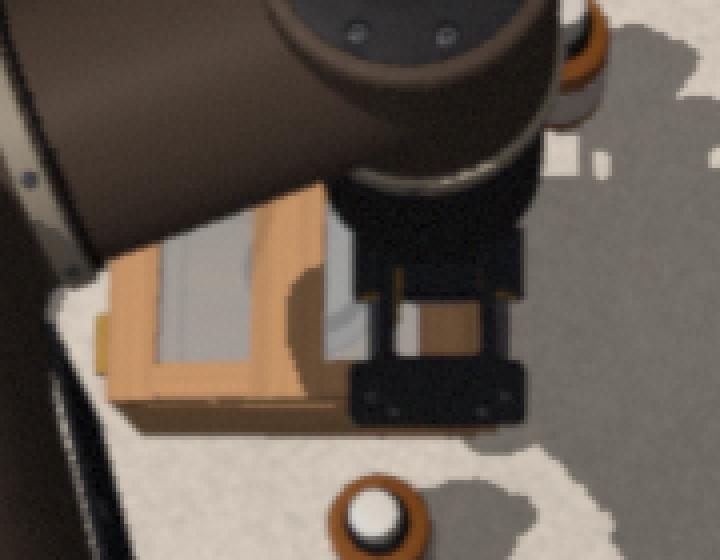

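The picture shows the lid nearly level under the gripper (lid at (230,300), gripper at (440,330)). I'll finish closing it slowly.

Run:
```python
from h import *
np.set_printoptions(precision=2,suppress=True)
f0=np.array([.3,.5,.5])
z=130
while z>104:
    z-=3; bot.line_to([563,1.5,z],25); bot.pause(.05); f=F(); print(z,f,bot.read_state()['tcp_pos'][2])
    if f[2]>12: break
print(bot.read_state()['t'])
bot.line_to([563,1.5,260],250)
bot.line_to([480,1.5,330],300)
# clear out so the box is visible from both cameras
bot.move_ptp([400,-250,380],down(-np.pi/2))
print(bot.read_state()['t'])
t=bot.camera('top')[150:270,210:390].repeat(3,0).repeat(3,1);s=bot.camera('scene')[170:305,265:415].repeat(3,0).repeat(3,1)
o=np.zeros((t.shape[0]+0,0,3),np.uint8)
H=max(t.shape[0],s.shape[0]);pad=lambda a:np.pad(a,((0,H-a.shape[0]),(0,0),(0,0)))
m=np.hstack([pad(t)[:, :],pad(s)]);m=cv2.resize(m,None,fx=.8,fy=.8,interpolation=cv2.INTER_AREA);print(m.shape)
cv2.imwrite('pics/m3.png',m[...,::-1])
```

```text
127 [-0.56 -0.22 -0.04] 126.92718143871573
124 [-0.68 -0.26 -0.74] 123.82440394485488
121 [-0.42  0.25 -0.39] 120.81739687158411
118 [-0.41  0.45  0.11] 117.82390870161154
115 [ 0.22 -0.87  0.59] 114.84721752036862
112 [-1.12  0.04  4.69] 112.30662506384562
109 [-10.3    2.18  27.66] 112.03155815383738
21.7333
24.0333
(324, 792, 3)
```

View pics/m3.png

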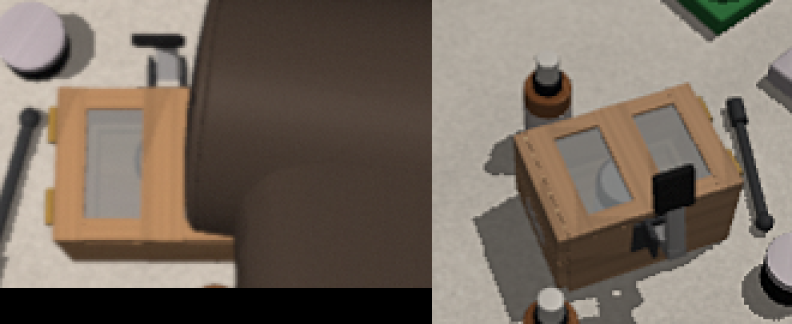

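The picture shows the lid flat and shut, the tray home, the candle upright behind the glass, and the clamp still standing with its pad at (160,40) and (675,187). Next is the clamp.

Run:
```python
from h import *
np.set_printoptions(precision=2,suppress=True)
o=down(0)
bot.move_ptp([560,-60,380],o); bot.line_to([715,79,330],300); bot.line_to([715,79,160],250)
def C(th): 
    h=77.5*np.cos(th)-29*np.sin(th); return np.array([646-h+9.5,79,95+77.5*np.sin(th)+29*np.cos(th)-6*(np.sin(th))])
f0=F(); print(bot.read_state()['t'],f0)
th=1.6
while th>0.04:
    bot.line_to(C(th),70); f=F()-f0; print(round(th,2),f)
    if np.linalg.norm(f)>25: break
    th-=.12
z=C(0.04)[2]
x=646-77.5+9.5
while z>114:
    z-=3; bot.line_to([x,79,z],30); bot.pause(.05); f=F()-f0; print(z,f,bot.read_state()['tcp_pos'][2])
    if f[2]>12: break
print(bot.read_state()['t'])
bot.line_to([x,79,z+150],250)
bot.move_ptp([480,366,250],down(2.52-np.pi)); 
print(bot.read_state()['t'],bot.read_state()['joint_pos'])
t=bot.camera('top')[150:270,210:390];s=bot.camera('scene')[170:290,265:415]
m=np.hstack([t,s]).repeat(2,0).repeat(2,1);cv2.imwrite('pics/m4.png',m[...,::-1])
```

```text
26.9333 [-0.01  0.28  0.44]
1.6 [-0.33 -0.43 -0.1 ]
1.48 [ 0.42 -0.5  -0.14]
1.36 [-0.32  0.33 -0.55]
1.24 [-0.56  0.09  0.33]
1.12 [-0.07 -0.47 -0.57]
1.0 [-0.33 -0.4  -0.35]
0.88 [-0.71 -0.31  0.12]
0.76 [ 0.38 -0.67 -0.88]
0.64 [ 0.54 -0.29 -0.83]
0.52 [ 0.28 -0.76 -0.81]
0.4 [ 0.26 -0.88 -0.23]
0.28 [ 0.16 -0.83  0.11]
0.16 [-0.37 -0.51  0.92]
123.8360404875127 [-0.38 -0.24  4.71] 124.2749476759845
120.8360404875127 [-9.96  0.33 25.49] 123.97309301028625
31.875
33.7917 [ 0.97  0.23 -0.12  0.   -1.23 -0.02]
```

View pics/m4.png

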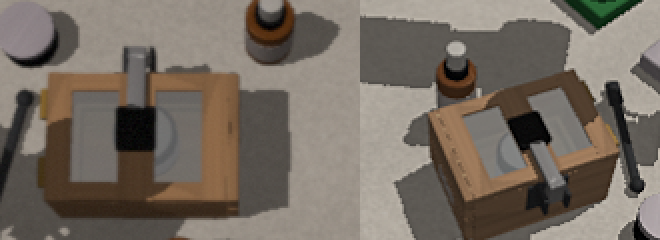

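The picture shows the clamp down across the middle of the lid (pad at (137,128)), and the measured stop at z=124 agrees with the spec. Now the dial.

Run:
```python
from h import *
np.set_printoptions(precision=2,suppress=True)
a=2.52
S=bot.read_state
bot.move_gripper(50); P=[480,366,36.]
bot.line_to([480,366,60],200); f0=F();m0=S()['moment']
for z in(48,42,38): 
    bot.line_to([480,366,z],50); f=F()-f0; print(z,f)
    if f[2]>6: break
P[2]=z
bot.move_gripper(0,25); s=S();print(s['width'],s['finger_force'],s['contact_force']-f0,s['moment']-m0)
if 10<s['width']<20:
    while a<3.75:
        a+=.1; bot.line_to(P,50,down(a-np.pi)); s=S(); m=s['moment']-m0; print(round(a,2),m,s['contact_force']-f0,s['width'])
        if abs(m[2])>.6: break
print(S()['t'])
```

```text
48 [ 0.31 -1.08  0.84]
42 [-4.42 -3.36 16.7 ]
13.8704263118518 29.36714979828139 [ 0.05 -0.47 13.16] [-0.36  0.19  0.01]
2.62 [-0.32  0.18  0.08] [-0.72 -0.37 13.87] 13.901284856168461
2.72 [-0.25  0.13  0.02] [-0.32 -0.08 13.76] 13.949687393843641
2.82 [-0.14  0.07  0.02] [-0.29 -0.33 13.12] 13.57255195202092
2.92 [-0.11  0.08  0.02] [-0.07 -0.28 13.18] 14.055481692253133
3.02 [-0.03  0.01  0.03] [-0.18 -0.29 13.5 ] 13.978156752030992
3.12 [0.08 0.08 0.02] [-0.48 -0.21 12.93] 13.890821225010225
3.22 [0.16 0.09 0.02] [ 0.13  0.86 13.02] 13.925423745946029
3.32 [0.23 0.09 0.  ] [-0.02  0.57 12.59] 13.896435756504095
3.42 [ 0.32  0.2  -0.03] [-0.85  1.36 12.61] 13.895406748461106
3.52 [ 0.42  0.27 -0.02] [ 0.04  1.92 12.99] 13.606107313916436
3.62 [ 0.43  0.26 -0.69] [-0.68  1.66 11.99] 14.851809159040377
40.05
```

Run:
```python
from h import *
S=bot.read_state
bot.move_gripper(50); bot.line_to([480,366,250],200); bot.line_to([330,200,380],300)
bot.move_ptp([300,-330,350],down(-np.pi/2)); print(S()['t'],F())
t=bot.camera('top'); cv2.imwrite('pics/t5.png',t[...,::-1])
d=t[230:305,105:190].repeat(5,0).repeat(5,1); b=cv2.resize(t[140:300,190:430],None,fx=1.5,fy=1.5); 
H=375;m=np.hstack([d,np.pad(b,((0,H-b.shape[0]),(0,0),(0,0)))]);cv2.imwrite('pics/m6.png',m[...,::-1])
```

```text
44.975 [ 0.26675327  0.49883674 -0.02791433]
```

View pics/m6.png

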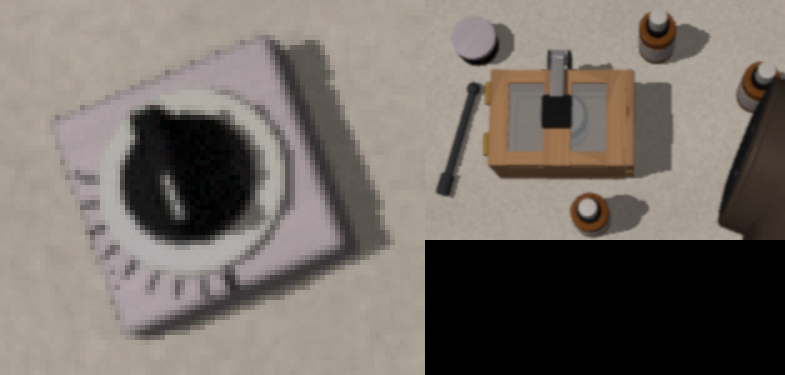

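The dial's line (167,175)–(180,217) points roughly at the thick tick (232,280). I'll measure the remaining angle exactly.

Run:
```python
from h import *
def ang(f,z=62):
    g=cv2.cvtColor(cv2.imread(f),cv2.COLOR_BGR2GRAY)
    g=g[258:278,128:146].astype(np.uint8)
    n,l,st,_=cv2.connectedComponentsWithStats((g>38).astype(np.uint8),connectivity=8)
    print(st[1:].tolist())
    for i in range(1,n):
        if 8<st[i,4]<60:
            v,u=np.nonzero(l==i); w=g[v,u]-25.; p=onz('top',np.c_[u+128,v+258],z)[:,:2]
            c=np.average(p,0,w); e=np.linalg.eigh(np.cov(p.T,aweights=w))[1][:,1]
            e*=-np.sign(e[0]); print(f,'c',c,'az',np.arctan2(e[1],e[0])%(2*np.pi))
ang('pics/top0.png');ang('pics/t5.png')
# unit yaw from its lilac top
for f in('pics/top0.png','pics/t5.png'):
    im=cv2.imread(f)[225:310,100:195].astype(int); 
    m=((im[...,0]+im[...,2]-2*im[...,1])>14).astype(np.uint8)
    m=cv2.morphologyEx(m,cv2.MORPH_CLOSE,np.ones((5,5)))
    c=max(cv2.findContours(m,0,2)[0],key=cv2.contourArea)
    b=cv2.boxPoints(cv2.minAreaRect(c))+[100,225]; w=onz('top',b,30); print(w.mean(0),[(round(float(np.hypot(*d[:2])),1),round(float(np.arctan2(d[1],d[0])%(np.pi/2)),3)) for d in np.diff(w,axis=0)])
```

```text
[[0, 0, 11, 20, 95]]
[[0, 0, 11, 20, 81], [9, 6, 5, 10, 32]]
pics/t5.png c [470.00807742 366.10397133] az 3.5353547865589614
[458.90137217 318.96012011  30.        ] [(39.0, 1.084), (21.2, 1.055), (38.9, 1.081)]
[480.45803362 367.03049862  30.        ] [(96.2, 0.373), (95.4, 0.405), (94.9, 0.37)]
```

The dial line's azimuth is 3.535 and the unit's -x edge is at about 3.52, so it is at zero to within measurement.

```bash
python3 -c "
from plant import bot
print(bot.close_job(), bot.read_state()['t'])"
```

```text
the job is handed in; nothing more can be done
the job is handed in; nothing more can be done
```

I handed the job in after about 45 s on the robot clock: the tray is home with the candle upright, the lid is shut, the clamp is fully down, the dial is back at zero, and nothing else on the counter was moved.

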